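# Restock the anvil rack with hardy tools

## Task

Move the four hardy tools with painted collars, one at a time, from the oak carrying block to the steel rack, each into the socket painted the same colour as its collar, so that they stand in the row in the rack's colour order. Lower each one in rather than dropping it, until its collar sits flat on the socket, and leave the two unpainted tools standing where they are: the flat stake in the block, the ball stake in the grey socket.

Things in the scene. Friction and masses are not known exactly. Their poses are not given: they have to be found in the camera images.
- hot_cut_grip (a point): Hot-cut hardy, RED collar, 0.8 kg: chisel head 24 (x) x 50 (y) mm, flat-sided for 36 mm, wedge edge 60 mm above collar. Under it a 56 mm square, 8 mm thick collar, then a 20 mm square shank 44 mm long. Site: on the axis, 24 mm above the collar's top. x: across, to pinch; y: along the head; z up. Starts in a 36 mm square mortise of the fixed oak block (90x360x56 mm tall, row pitch 74 mm), x roughly across the row.
- fuller_grip (a point): Bottom fuller, YELLOW collar, 0.8 kg: head 24 (x) x 50 (y) mm, flat-sided for 36 mm, round ridge on top 48 mm above collar. Under it a 56 mm square, 8 mm thick collar, then a 20 mm square shank 44 mm long. Site: on the axis, 24 mm above the collar's top. x: across, to pinch; y: along the head; z up. Starts in a 36 mm square mortise of the fixed oak block (90x360x56 mm tall, row pitch 74 mm), x roughly across the row.
- swage_grip (a point): Bottom swage, BLUE collar, 0.85 kg: block head 34 (x) x 50 (y) x 44 mm tall, half-round trough in its top. Under it a 56 mm square, 8 mm thick collar, then a 20 mm square shank 44 mm long. Site: on the axis, 24 mm above the collar's top. x: across, to pinch; y: along the head; z up. Starts in a 36 mm square mortise of the fixed oak block (90x360x56 mm tall, row pitch 74 mm), x roughly across the row.
- cone_grip (a point): Cone mandrel, GREEN collar, 0.8 kg: round head, 38 mm diameter, straight for 36 mm, tip 67 mm above collar. Under it a 56 mm square, 8 mm thick collar, then a 20 mm square shank 44 mm long. Site: on the axis, 24 mm above the collar's top. x: across, to pinch; y: along the head; z up. Starts in a 36 mm square mortise of the fixed oak block (90x360x56 mm tall, row pitch 74 mm), x roughly across the row.
- red_socket_mouth (a point): RED socket, empty: upright square steel tube, 46 mm outside, 36 mm inside, 48 mm deep. Point: centre of its open top, 56 mm above the bench; y along the row, z up. One of five, 74 mm apart, on the fixed anvil rack (bar 100x360x8 mm), in any colour order. A tool fully in rests its collar on this rim, its point then 32 mm above this point.
- yellow_socket_mouth (a point): YELLOW socket, empty: upright square steel tube, 46 mm outside, 36 mm inside, 48 mm deep. Point: centre of its open top, 56 mm above the bench; y along the row, z up. One of five, 74 mm apart, on the fixed anvil rack (bar 100x360x8 mm), in any colour order. A tool fully in rests its collar on this rim, its point then 32 mm above this point.
- blue_socket_mouth (a point): BLUE socket, empty: upright square steel tube, 46 mm outside, 36 mm inside, 48 mm deep. Point: centre of its open top, 56 mm above the bench; y along the row, z up. One of five, 74 mm apart, on the fixed anvil rack (bar 100x360x8 mm), in any colour order. A tool fully in rests its collar on this rim, its point then 32 mm above this point.
- green_socket_mouth (a point): GREEN socket, empty: upright square steel tube, 46 mm outside, 36 mm inside, 48 mm deep. Point: centre of its open top, 56 mm above the bench; y along the row, z up. One of five, 74 mm apart, on the fixed anvil rack (bar 100x360x8 mm), in any colour order. A tool fully in rests its collar on this rim, its point then 32 mm above this point.
- ball_stake_grip (a point): Ball stake already standing in the GREY socket of the anvil rack, to stay there: dark unpainted collar, round head 40 mm in diameter, domed top 48 mm above the collar; collar, shank and point as on the other tools.
- flat_stake_grip (a point): Flat stake, to stay in the oak block, where it stands in one of the five mortises among the others: dark unpainted collar, square head 36 mm wide with a bright flat top (40 mm square) 40 mm above the collar; collar, shank and point as on the other tools.
Mind the look-alikes: they are no part of the job. What is shaped like the part that bears cone_grip but pink is not meant.

How it is judged:
By the outcome, as a careful person would: the job done as asked, in the order asked, and still so for the second after the job is handed in, with the robot touching nothing.
It also fails if it takes over 122 s, if anything falls off the work surface, if the arm or the gripper's body presses on something with over 40 N, if the wrist force passes 120 N, or if a joint passes its speed limit or range.

## Robot

A 6-joint arm with a two-finger parallel gripper is mounted at the origin on the work surface. World frame = base frame: x ahead of the robot, y to its left, z up, the work surface at z = 0. Lengths are in m, angles in rad, forces in N, time in s.
With the tool pointing down it reaches from about 0.3 to 0.75 m from the base axis. Payload 8.5 kg.
Tool frame: the origin (TCP) lies at the very end of the fingers, on their centre line; the grasp point (between the pads) lies 19 mm behind it; z points along the fingers, y is the direction in which the jaws open and shut (so a half turn about z gives the same grasp; the last joint's range is limited). The gripper opens to 85 mm and grips with 20 to 120 N. Pads are 22 mm wide; open, the fingers measure 114 mm over their backs; the gripper's body (76 mm by 85 mm) begins 54 mm behind the grasp point. The pads swing forward as they close: fully open they stand 13 mm farther back than shut.
Start: joints at [0.982, 0.381, 1.297, -0, 1.464, -0.215], TCP at [0.201, 0.512, 0.231] pointing down, gripper open.
Joint ranges: [-3.11, 3.11], [-0.89, 2.33], [0.22, 2.48], [-1.42, 4.56], [0.17, 2.85], [-2.88, 2.88]. Speed limits (rad/s): [2.39, 2.39, 3.14, 3.14, 3.14, 3.14].

## Interface

Orientations are given as a 3x3 rotation matrix whose columns are the frame's x, y, z axes.
In Python, from bench import env gives the robot as it stands.
- The arm moves only by the tool step_arm, never from a script. Its argument "moves" is a list of rows, each an object of numbers: "tx", "ty", "tz": the shift along the tool's x, y, z in m; "roll": the turn about the tool's z in degrees. A call has 1 to 5 rows; each row is the pose to reach, as a shift and turn from the pose commanded when the call began, along the tool's axes at that moment; what a row does not reach only later rows make up. A row lasts 1/12 s, in which the tool goes at most 41.7 mm and 7.16 degrees, less where a joint would pass 70% of its speed; a pose out of reach is approached as far as the arm can. A call with a gripper value outside its range is refused whole. "grip" is the finger opening in m, from 0 to 0.0854, set as the call begins (left out, the last holds). The fingers move at their own pace and stop on an object; "newtons" is the grip in N (left out, the last holds). Time passes only in rows, so rows that repeat a pose let the fingers close. It gives the time, the measured TCP pose, the force and the opening at its end, in the units of the state.
- env.read_state(): the state, without advancing time (a new reading comes with each control period).
- env.capture(name): name is "scene" or "top" or "wrist"; returns a dict with "frame" (420x560x3 uint8, blue, green, red), "mtx" (3x3 intrinsics, pixels), "rvec" (rotation vector, rad) and "tvec" (3), from world to camera coordinates, as OpenCV has them. Camera axes: x right, y down, z forward; pixel columns grow to the right and rows downward; lengths in m; the calibration is good to about 2 mm. A picture is of the moment at which its call begins. There is no depth.
- env.job_done(): hands the job in, once; it reports no verdict.
The state is a dict: "time": time; "joints": joint angles; "qvel": joint speeds; "tau": joint torques, N m; "eef_pos": TCP position; "orientation": TCP orientation; "ft_force": force on the tool from outside, world axes, zero at the start; "wrist_torque": the same for the moment, N m; "opening": finger opening in m.
Only numpy, scipy, OpenCV 4.12 (cv2) and the standard library are available. Lean on these libraries where they do the work, as an engineer would, in place of code of your own. Each camera call takes 0.05 s, during which the arm holds its last target. There are 200 camera calls.

## Working session

There is one attempt and no reset: what is moved stays moved. The work goes in short steps, Python scripts to look and compute and a tool call to move; the robot and the scene stay as the last step left them, time stands still between calls to the robot, and variables do not carry over. Pictures are saved under pics/ and viewed, on a budget of 14 in all, crops included, one or two more only if the job needs it, and the job is handed in when it is done.

Besides the shell and the picture viewer there is one more tool, called after "Call:" by a JSON object that holds its "name" and its "arguments". step_arm: Moves the arm, as the interface text tells. Its arguments: {"type":"object","properties":{"moves":{"type":"array","items":{"type":"object","properties":{"tx":{"type":"number"},"ty":{"type":"number"},"tz":{"type":"number"},"roll":{"type":"number"}}}},"grip":{"type":"number"},"newtons":{"type":"number"}},"required":["moves"]}

```bash
mkdir -p pics; ls
python3 - <<'E'
from bench import env
import cv2,numpy as np
s=env.read_state(); print(s)
for n in("scene","top"):
    c=env.capture(n); cv2.imwrite(f"pics/{n}0.png",c["frame"]); print(n,c["mtx"].tolist(),c["rvec"],c["tvec"])
E
```

```text
pics
{'time': 0.0, 'joints': array([ 9.81691789e-01,  3.81223436e-01,  1.29825695e+00, -1.49897897e-05,
        1.46358631e+00, -2.15291580e-01]), 'qvel': array([-7.91158032e-04, -1.19209662e-03, -8.83309932e-05, -2.43832310e-04,
       -3.80676576e-04,  1.13129970e-04]), 'tau': array([-1.27579857e-03, -4.48462558e+01, -2.31274939e+01, -2.21716386e-04,
        4.76744099e-03, -1.28065639e-05]), 'eef_pos': array([0.2006807 , 0.51177335, 0.23069833]), 'orientation': array([[-9.30942216e-01,  3.65165634e-01, -8.06608681e-04],
       [ 3.65166401e-01,  9.30941447e-01, -1.23385284e-03],
       [ 3.00344797e-04, -1.44319209e-03, -9.99998913e-01]]), 'ft_force': array([ 0.31119426,  0.08851723, -0.53459551]), 'wrist_torque': array([-0.03295272,  0.01035335,  0.00111763]), 'opening': 0.08538697481565415}
scene [[502.7990326224457, 0.0, 282.2031623548945], [0.0, 502.7990326224457, 205.38262765539878], [0.0, 0.0, 1.0]] [ 2.46727512  0.61975464 -0.21201961] [-0.49473429 -0.1383315   1.64879205]
top [[451.4383653654375, 0.0, 284.2068669884909], [0.0, 451.4383653654375, 207.9445987424551], [0.0, 0.0, 1.0]] [ 2.17650352 -2.18188523  0.08216973] [0.0461574  0.56570338 1.3682925 ]
```

View pics/scene0.png

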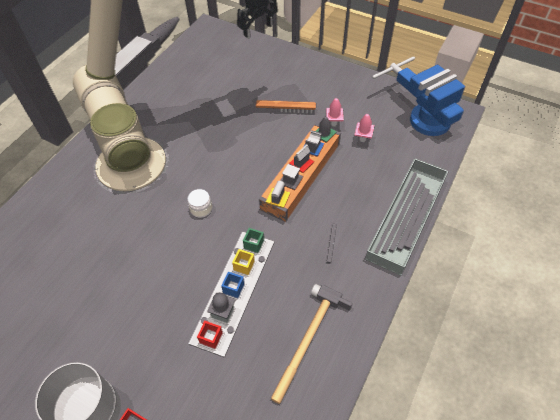

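View pics/top0.png

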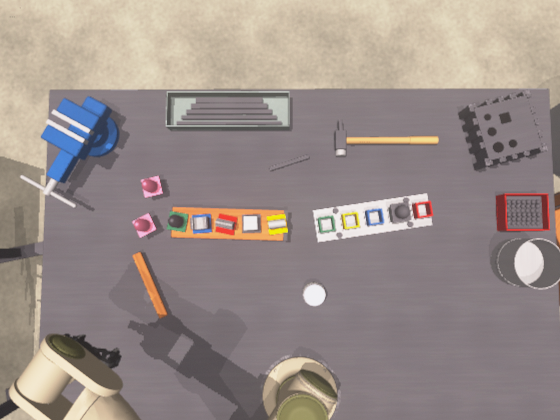

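The scene view shows the block, with tools green, blue, red, flat and yellow running from the far end to the near one. In the rack the sockets run green, yellow, blue, grey (ball stake), red. In the top view the block row spans px (177,222) to (277,225) and the rack row spans (326,225) to (422,210). The pink cones at (151,187) and (144,225) are decoys.

```bash
cat > h.py <<'E'
from bench import env
import cv2,numpy as np
HSV={'red':[((0,150,80),(6,255,255)),((174,150,80),(180,255,255))],'yellow':[((22,150,100),(34,255,255))],
 'blue':[((100,130,50),(125,255,255))],'green':[((50,80,25),(90,255,255))]}
def mask(f,c):
    h=cv2.cvtColor(f,cv2.COLOR_BGR2HSV); m=0
    for a,b in HSV[c]: m=m|cv2.inRange(h,a,b)
    return m
def ray(c,px,z):
    p=cv2.undistortPoints(np.float64(px).reshape(-1,1,2),c['mtx'],None).reshape(-1,2)
    R=cv2.Rodrigues(np.float64(c['rvec']))[0]; t=np.float64(c['tvec']).ravel()
    o=-R.T@t; d=np.c_[p,np.ones(len(p))]@R
    return o+d*((z-o[2])/d[:,2])[:,None]
def proj(c,P): return cv2.projectPoints(np.float64(P).reshape(-1,1,3),np.float64(c['rvec']),np.float64(c['tvec']),c['mtx'],None)[0].reshape(-1,2)
def blobs(c,col,z,amin):
    out=[]
    m=cv2.morphologyEx(mask(c['frame'],col),cv2.MORPH_CLOSE,np.ones((3,3)))
    for k in cv2.findContours(m,cv2.RETR_EXTERNAL,cv2.CHAIN_APPROX_NONE)[0]:
        if cv2.contourArea(k)<amin: continue
        w=ray(c,k.reshape(-1,2),z)[:,:2]*1000
        r=cv2.minAreaRect(np.float32(w)); out.append((np.round(r[0],1),np.round(r[1],1),round(r[2],1),k.reshape(-1,2).mean(0).round()))
    return out
E
python3 - <<'E'
from h import *
c=env.capture("top")
for col in HSV:
    for z in(0.06,):
        for b in blobs(c,col,z,40): print(col,*b)
c=env.capture("wrist"); print(c['rvec'],c['tvec'],c['mtx'].tolist()); print(ray(c,[(280,210)],0.06))
s=env.read_state();R=cv2.Rodrigues(np.float64(c['rvec']))[0]
cam=-R.T@np.ravel(c['tvec']);print('cam in tool',s['orientation'].T@(cam-s['eef_pos']), (R@s['orientation']).round(3))
E
```

```text
red [515.5 218.8] [56. 54.] 77.8 [227. 224.]
red [ 557.9 -372.6] [43.3 47.6] 9.3 [424. 209.]
red [ 549.  -667.3] [155.5 107.9] 89.8 [521. 213.]
yellow [494.4  64.4] [16.5 57.4] 6.2 [278. 231.]
yellow [536.4  69.5] [14.1 54.6] 7.0 [276. 217.]
yellow [ 525.9 -152.6] [43.9 46.7] 8.0 [350. 220.]
blue [730.9 741.6] [126.9 133.8] 61.2 [ 60. 151.]
blue [796.7 669.3] [68.4 16.3] 63.3 [ 79. 132.]
blue [772.3 586.5] [ 52.9 123.8] 62.3 [105. 140.]
blue [871.4 663.3] [129.5  83.5] 61.3 [ 82. 111.]
green [523.7 365.1] [52.6 50.6] 80.4 [178. 222.]
[-2.38696882 -1.62616825 -0.23874091] [-0.54967681 -0.03754402  0.38032245] [[318.8464171962087, 0.0, 287.131111525618], [0.0, 318.8464171962087, 208.47260792881036], [0.0, 0.0, 1.0]]
[[0.21953928 0.49651772 0.06      ]]
cam in tool [ 0.07358016  0.00040186 -0.14305162] [[-0.001  1.     0.001]
 [-0.957 -0.001 -0.29 ]
 [-0.29  -0.001  0.957]]
```

Call:
{"name": "step_arm", "arguments": {"moves": [{"tx":-0.038,"ty":-0.01,"roll":7},{"tx":-0.076,"ty":-0.02,"roll":14},{"tx":-0.114,"ty":-0.029,"roll":21},{"tx":-0.152,"ty":-0.038,"roll":28},{"tx":-0.19,"ty":-0.048,"roll":34}]}}

```text
schema error: expected keys tx, ty, tz, roll
```

```bash
cat >> h.py <<'E'
def go(x,y,z,yaw):
    "tool-frame shift (mm) and roll (deg) from here to a TCP target, yaw = angle of jaw axis"
    s=env.read_state(); R=s['orientation']
    a=np.degrees(np.arctan2(R[1,1],R[0,1]))
    print('t',round(s['time'],2),'tcp',(s['eef_pos']*1000).round(1),'yaw',a.round(1),'-> shift mm',(R.T@(np.array([x,y,z])-s['eef_pos'])*1000).round(1),'roll',round(a-yaw,1))
E
python3 -c "
from h import *
go(.515,.28,.231,0)"
```

```text
t 0.2 tcp [200.7 511.9 231. ] yaw 68.6 -> shift mm [-377.2 -101.1   -0. ] roll 68.6
```

Call:
{"name": "step_arm", "arguments": {"moves": [{"tx":-0.038,"ty":-0.01,"tz":0,"roll":7},{"tx":-0.076,"ty":-0.02,"tz":0,"roll":14},{"tx":-0.114,"ty":-0.03,"tz":0,"roll":21},{"tx":-0.152,"ty":-0.04,"tz":0,"roll":28},{"tx":-0.19,"ty":-0.05,"tz":0,"roll":35}]}}

```text
time: 0.62
eef_pos: [0.3606, 0.3948, 0.2313]
orientation: [[-0.548, 0.836, -0.0], [0.836, 0.548, -0.0], [0.0, -0.0, -1.0]]
ft_force: [0.3, 0.6, -0.4]
opening: 0.0854
```

```bash
python3 -c "
from h import *
go(.515,.28,.231,0)"
```

```text
t 0.62 tcp [360.6 394.8 231.3] yaw 33.3 -> shift mm [-180.6   66.2    0.3] roll 33.3
```

Call:
{"name": "step_arm", "arguments": {"moves": [{"tx":-0.036,"ty":0.013,"tz":0,"roll":7},{"tx":-0.072,"ty":0.026,"tz":0,"roll":14},{"tx":-0.108,"ty":0.04,"tz":0,"roll":21},{"tx":-0.144,"ty":0.053,"tz":0,"roll":28},{"tx":-0.18,"ty":0.066,"tz":0,"roll":33.5}]}}

```text
time: 1.03
eef_pos: [0.5153, 0.2812, 0.2312]
orientation: [[0.005, 1.0, -0.0], [1.0, -0.005, -0.0], [-0.0, -0.0, -1.0]]
ft_force: [1.4, 0.4, -0.4]
opening: 0.0856
```

Run:
```python
from h import *
c=env.capture("wrist"); cv2.imwrite("pics/w1.png",c["frame"])
go(.515,.28,.231,0)
for col in HSV:
    for b in blobs(c,col,0.064,150): print(col,*b)
```

```text
t 1.08 tcp [520.3 277.1 230.5] yaw -0.8 -> shift mm [ 2.8 -5.3 -0.5] roll -0.8
red [517. 217.] [57.5 55.1] 77.8 [290. 244.]
yellow [492.3  78.7] [23.  15.3] 89.7 [268. 356.]
green [526.2 362.9] [52.1 46.6] 80.1 [298. 102.]
```

View pics/w1.png

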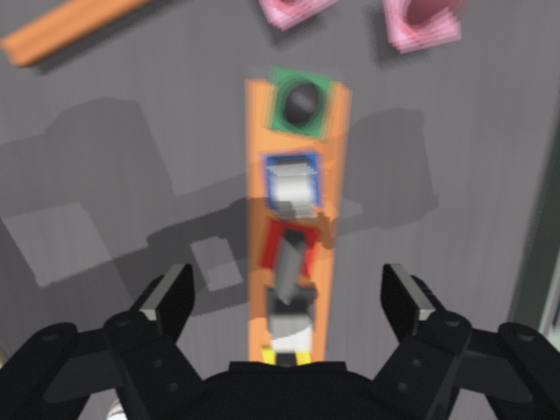

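The view is blurred because the arm was still settling. Green is at (300,100), blue at (291,182), red at (290,250), and yellow sits at the bottom edge. I'll take another picture now that it is still.

Run:
```python
from h import *
env.capture("wrist");env.capture("wrist")
c=env.capture("wrist"); cv2.imwrite("pics/w2.png",c["frame"])
go(.515,.28,.231,0)
for col in HSV:
    for b in blobs(c,col,0.064,150): print(col,*b)
```

```text
t 1.23 tcp [514.3 282.  230.8] yaw 0.0 -> shift mm [-2.   0.7 -0.2] roll 0.0
red [513.6 220.9] [57.2 55.4] 77.9 [286. 241.]
yellow [531.5  78.1] [16.8 23.7] 8.0 [301. 356.]
yellow [490.1  81. ] [27.1 14.1] 89.0 [266. 355.]
blue [515.7 293.8] [53.1 53.9] 4.3 [287. 170.]
green [522.  365.8] [54.4 54.6] 80.3 [294.  98.]
```

View pics/w2.png

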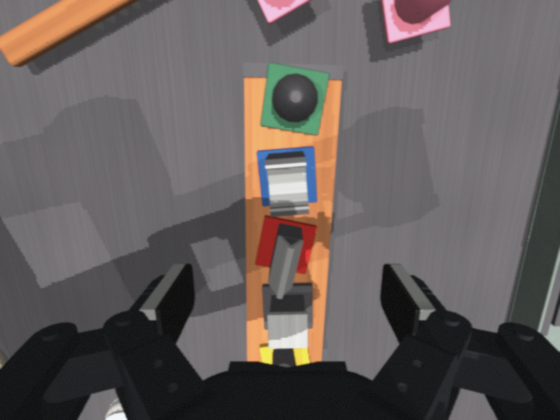

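The still view is clear. From the fits, blue sits at (516,294) mm with yaw 4.3°, red at (514,220) with yaw -12°, and green at (522,366) with yaw -10°. I'll take blue first.

Call:
{"name": "step_arm", "arguments": {"moves": [{"tx":0.012,"ty":0.0015,"tz":0.02,"roll":-4.3},{"tx":0.012,"ty":0.0015,"tz":0.055,"roll":-4.3},{"tx":0.012,"ty":0.0015,"tz":0.09,"roll":-4.3},{"tx":0.012,"ty":0.0015,"tz":0.12,"roll":-4.3},{"tx":0.012,"ty":0.0015,"tz":0.135,"roll":-4.3}]}}

```text
time: 1.65
eef_pos: [0.5126, 0.2953, 0.0929]
orientation: [[-0.079, 0.997, -0.005], [0.997, 0.079, -0.002], [-0.001, -0.005, -1.0]]
ft_force: [-0.1, 0.2, -0.5]
opening: 0.0855
```

Run:
```python
from h import *
c=env.capture("wrist")
c=env.capture("wrist"); cv2.imwrite("pics/w3.png",c["frame"])
go(.5157,.294,.071,4.3)
for col in ['blue']:
    for b in blobs(c,col,0.064,150): print(col,*b)
```

```text
t 1.75 tcp [513.  295.2  93.9] yaw 4.5 -> shift mm [-1.4  2.7 22.9] roll 0.2
blue [516.1 293.9] [54.2 55.4] 4.4 [294. 236.]
```

View pics/w3.png

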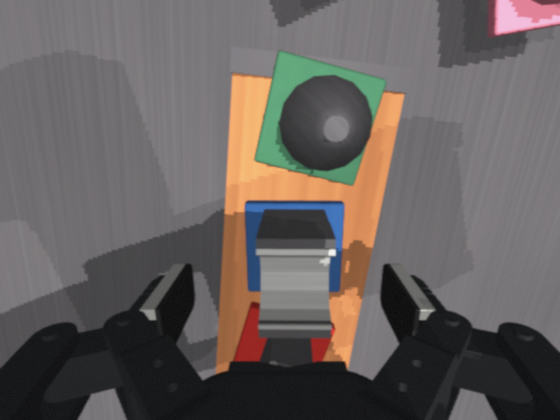

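The swage head lies between the open jaws at (296,270), in line with them. I'll lower the last 22 mm and grip.

Call:
{"name": "step_arm", "arguments": {"moves": [{"tx":-0.0014,"ty":0.0027,"tz":0.01,"roll":0},{"tx":-0.0014,"ty":0.0027,"tz":0.02,"roll":0},{"tx":-0.0014,"ty":0.0027,"tz":0.0225,"roll":0}]}}

```text
time: 2.0
eef_pos: [0.518, 0.2936, 0.0732]
orientation: [[-0.077, 0.997, -0.0], [0.997, 0.077, -0.0], [-0.0, -0.0, -1.0]]
ft_force: [1.0, -0.4, -0.8]
opening: 0.0856
```

Call:
{"name": "step_arm", "arguments": {"moves": [{"tx":0,"ty":0,"tz":0,"roll":0},{"tx":0,"ty":0,"tz":0,"roll":0},{"tx":0,"ty":0,"tz":0,"roll":0},{"tx":0,"ty":0,"tz":0,"roll":0},{"tx":0,"ty":0,"tz":0,"roll":0}], "grip": 0.02, "newtons": 70}}

```text
time: 2.42
eef_pos: [0.5178, 0.2935, 0.0747]
orientation: [[-0.077, 0.997, -0.001], [0.997, 0.077, 0.0], [0.0, -0.001, -1.0]]
ft_force: [-4.0, -1.7, 6.5]
opening: 0.0322
```

Call:
{"name": "step_arm", "arguments": {"moves": [{"tx":0,"ty":0,"tz":0,"roll":0},{"tx":0,"ty":0,"tz":0,"roll":0},{"tx":0,"ty":0,"tz":0,"roll":0}]}}

```text
time: 2.67
eef_pos: [0.5178, 0.2935, 0.0747]
orientation: [[-0.077, 0.997, -0.0], [0.997, 0.077, 0.0], [0.0, -0.0, -1.0]]
ft_force: [-3.0, -0.1, 5.5]
opening: 0.0322
```

Call:
{"name": "step_arm", "arguments": {"moves": [{"tx":0,"ty":0,"tz":-0.02,"roll":0},{"tx":0,"ty":0,"tz":-0.055,"roll":0},{"tx":0,"ty":0,"tz":-0.09,"roll":0},{"tx":0,"ty":0,"tz":-0.125,"roll":0},{"tx":0,"ty":0,"tz":-0.145,"roll":0}]}}

```text
time: 3.08
eef_pos: [0.5184, 0.2935, 0.2219]
orientation: [[-0.076, 0.997, 0.002], [0.997, 0.076, 0.001], [0.001, 0.002, -1.0]]
ft_force: [0.5, 1.1, -8.4]
opening: 0.0322
```

Run:
```python
from h import *
go(.537,-.226,.22,8.3)
print(env.read_state()['ft_force'],env.read_state()['opening'])
```

```text
t 3.08 tcp [518.4 293.5 221.9] yaw 4.4 -> shift mm [-519.4  -21.2    1.5] roll -3.9
[ 0.472126    1.13851183 -8.44190551] 0.03219206876791784
```

Call:
{"name": "step_arm", "arguments": {"moves": [{"tx":-0.02,"ty":0,"tz":0,"roll":0},{"tx":-0.055,"ty":0,"tz":0,"roll":0},{"tx":-0.09,"ty":0,"tz":0,"roll":0},{"tx":-0.125,"ty":0,"tz":0,"roll":0},{"tx":-0.16,"ty":0,"tz":0,"roll":0}]}}

```text
time: 3.5
eef_pos: [0.5295, 0.1324, 0.2176]
orientation: [[-0.077, 0.997, -0.003], [0.997, 0.077, -0.0], [0.0, -0.003, -1.0]]
ft_force: [1.0, 0.5, -9.6]
opening: 0.0318
```

Call:
{"name": "step_arm", "arguments": {"moves": [{"tx":-0.035,"ty":0,"tz":0,"roll":0},{"tx":-0.07,"ty":0,"tz":0,"roll":0},{"tx":-0.105,"ty":0,"tz":0,"roll":0},{"tx":-0.14,"ty":0,"tz":0,"roll":0},{"tx":-0.175,"ty":0,"tz":0,"roll":0}]}}

```text
time: 3.92
eef_pos: [0.5429, -0.042, 0.2177]
orientation: [[-0.076, 0.997, -0.003], [0.997, 0.076, 0.001], [0.001, -0.003, -1.0]]
ft_force: [0.8, 0.0, -9.1]
opening: 0.0321
```

Call:
{"name": "step_arm", "arguments": {"moves": [{"tx":-0.035,"ty":-0.005,"tz":0,"roll":-1},{"tx":-0.07,"ty":-0.01,"tz":0,"roll":-2},{"tx":-0.1,"ty":-0.015,"tz":0,"roll":-3},{"tx":-0.12,"ty":-0.02,"tz":0,"roll":-3.9},{"tx":-0.13,"ty":-0.021,"tz":0,"roll":-3.9}]}}

```text
time: 4.33
eef_pos: [0.5316, -0.1743, 0.2175]
orientation: [[-0.142, 0.99, -0.003], [0.99, 0.142, 0.001], [0.001, -0.003, -1.0]]
ft_force: [-0.1, 0.0, -9.3]
opening: 0.032
```

Run:
```python
from h import *
for i in range(3): env.capture("wrist")
c=env.capture("wrist"); cv2.imwrite("pics/w4.png",c["frame"])
go(.537,-.226,.22,8.3)
for col in HSV:
    for b in blobs(c,col,0.056,150): print(col,*b)
```

```text
t 4.53 tcp [ 532.6 -171.   218.1] yaw 8.3 -> shift mm [-55.1  -3.5  -2. ] roll -0.0
yellow [ 525.5 -152.4] [43.4 46.7] 8.4 [282. 170.]
blue [ 538.7 -214.6] [108.9  55.7] 8.2 [287. 222.]
green [515.  -80.6] [44.  43.9] 8.1 [282.  90.]
```

View pics/w4.png

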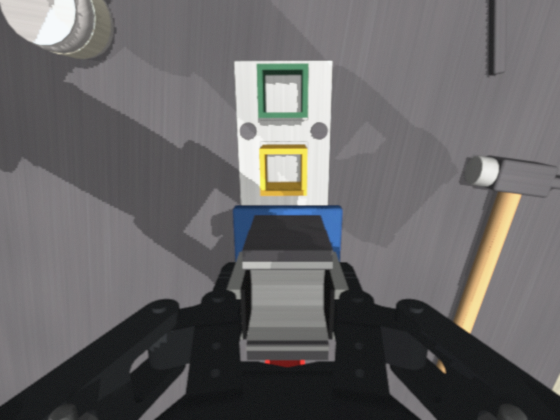

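Green and yellow sockets fit at (515,-81) and (525.5,-152), yaw 8.2°, and the swage is held square. Continuing the 74 mm row puts blue at (536.4,-226).

Call:
{"name": "step_arm", "arguments": {"moves": [{"tx":-0.025,"ty":-0.002,"tz":0,"roll":0},{"tx":-0.045,"ty":-0.004,"tz":0,"roll":0},{"tx":-0.055,"ty":-0.004,"tz":0,"roll":0},{"tx":-0.055,"ty":-0.004,"tz":0.015,"roll":0},{"tx":-0.055,"ty":-0.004,"tz":0.03,"roll":0}]}}

```text
time: 4.95
eef_pos: [0.5373, -0.2262, 0.1888]
orientation: [[-0.144, 0.99, 0.001], [0.99, 0.144, -0.0], [-0.0, 0.001, -1.0]]
ft_force: [-1.4, 0.6, -9.9]
opening: 0.032
```

Call:
{"name": "step_arm", "arguments": {"moves": [{"tx":0,"ty":0,"tz":0.015,"roll":0},{"tx":0,"ty":0,"tz":0.03,"roll":0},{"tx":0,"ty":0,"tz":0.04,"roll":0},{"tx":0,"ty":0,"tz":0.045,"roll":0},{"tx":0,"ty":0,"tz":0.045,"roll":0}]}}

```text
time: 5.37
eef_pos: [0.5367, -0.2259, 0.1429]
orientation: [[-0.145, 0.989, -0.002], [0.989, 0.145, 0.001], [0.002, -0.001, -1.0]]
ft_force: [-0.6, 0.3, -8.4]
opening: 0.032
```

Run:
```python
from h import *
c=env.capture("scene"); f=c["frame"]; k=cv2.resize(f[215:355,170:300],None,fx=4,fy=4,interpolation=cv2.INTER_CUBIC); cv2.imwrite("pics/s1.png",k)
go(.5364,-.2263,.0747,8.2)
```

```text
t 5.42 tcp [ 537.  -226.3  143.9] yaw 8.3 -> shift mm [ 0.1 -0.6 69.2] roll 0.1
```

View pics/s1.png

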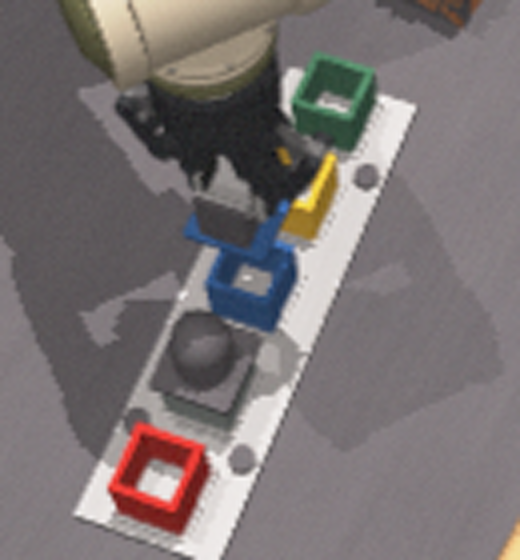

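The swage hangs above the blue socket at (250,285) in the crop; the offset is parallax. The measured alignment is within 1 mm, so I'll lower it.

Call:
{"name": "step_arm", "arguments": {"moves": [{"tx":0,"ty":-0.0006,"tz":0.012,"roll":0},{"tx":0,"ty":-0.0006,"tz":0.024,"roll":0},{"tx":0,"ty":-0.0006,"tz":0.036,"roll":0},{"tx":0,"ty":-0.0006,"tz":0.046,"roll":0},{"tx":0,"ty":-0.0006,"tz":0.055,"roll":0}]}}

```text
time: 5.83
eef_pos: [0.5366, -0.227, 0.0889]
orientation: [[-0.144, 0.99, 0.001], [0.99, 0.144, -0.001], [-0.001, 0.001, -1.0]]
ft_force: [0.0, 0.4, -9.0]
opening: 0.032
```

Call:
{"name": "step_arm", "arguments": {"moves": [{"tx":0,"ty":0,"tz":0.003,"roll":0},{"tx":0,"ty":0,"tz":0.006,"roll":0},{"tx":0,"ty":0,"tz":0.009,"roll":0},{"tx":0,"ty":0,"tz":0.011,"roll":0},{"tx":0,"ty":0,"tz":0.011,"roll":0}]}}

```text
time: 6.25
eef_pos: [0.5363, -0.2269, 0.0778]
orientation: [[-0.144, 0.99, -0.0], [0.99, 0.144, -0.0], [-0.0, -0.0, -1.0]]
ft_force: [-0.5, 0.2, -9.0]
opening: 0.0323
```

Run:
```python
from h import *
go(.5364,-.2263,.0747,8.2); print(env.read_state()['ft_force'])
```

```text
t 6.25 tcp [ 536.3 -226.9   77.8] yaw 8.3 -> shift mm [0.6 0.2 3.1] roll 0.1
[-0.49867565  0.15322014 -9.00546046]
```

Call:
{"name": "step_arm", "arguments": {"moves": [{"tx":0,"ty":0,"tz":0.001,"roll":0},{"tx":0,"ty":0,"tz":0.002,"roll":0},{"tx":0,"ty":0,"tz":0.003,"roll":0},{"tx":0,"ty":0,"tz":0.0035,"roll":0},{"tx":0,"ty":0,"tz":0.0035,"roll":0}]}}

```text
time: 6.67
eef_pos: [0.5364, -0.227, 0.0748]
orientation: [[-0.144, 0.99, 0.0], [0.99, 0.144, -0.0], [-0.0, 0.0, -1.0]]
ft_force: [-1.7, 1.2, -5.3]
opening: 0.0318
```

The wrist load is easing, so the collar has met the rim. I'll go 1 mm more, then open and rise.

Call:
{"name": "step_arm", "arguments": {"moves": [{"tx":0,"ty":0,"tz":0.001,"roll":0},{"tx":0,"ty":0,"tz":0.001,"roll":0},{"tx":0,"ty":0,"tz":0.001,"roll":0}]}}

```text
time: 6.92
eef_pos: [0.5364, -0.227, 0.0747]
orientation: [[-0.144, 0.99, 0.001], [0.99, 0.144, -0.001], [-0.001, 0.001, -1.0]]
ft_force: [-4.2, 2.2, 5.9]
opening: 0.0319
```

Call:
{"name": "step_arm", "arguments": {"moves": [{"tx":0,"ty":0,"tz":0,"roll":0},{"tx":0,"ty":0,"tz":0,"roll":0},{"tx":0,"ty":0,"tz":0,"roll":0},{"tx":0,"ty":0,"tz":0,"roll":0},{"tx":0,"ty":0,"tz":0,"roll":0}], "grip": 0.085}}

```text
time: 7.33
eef_pos: [0.5364, -0.2271, 0.0735]
orientation: [[-0.144, 0.99, 0.001], [0.99, 0.144, -0.0], [-0.0, 0.0, -1.0]]
ft_force: [0.3, 0.7, -0.4]
opening: 0.0852
```

Call:
{"name": "step_arm", "arguments": {"moves": [{"tx":0,"ty":0,"tz":-0.015,"roll":0},{"tx":0,"ty":0,"tz":-0.05,"roll":0},{"tx":0,"ty":0,"tz":-0.085,"roll":0},{"tx":0,"ty":0,"tz":-0.12,"roll":0},{"tx":0,"ty":0,"tz":-0.15,"roll":0}]}}

```text
time: 7.75
eef_pos: [0.5363, -0.2269, 0.2259]
orientation: [[-0.144, 0.99, 0.002], [0.99, 0.144, -0.001], [-0.001, 0.001, -1.0]]
ft_force: [0.3, -0.1, 0.5]
opening: 0.0853
```

Run:
```python
from h import *
for i in range(2): env.capture("wrist")
c=env.capture("wrist"); cv2.imwrite("pics/w5.png",c["frame"])
go(.5145,.2195,.225,-12)
for col,z in [('blue',.064),('red',.056),('green',.056),('yellow',.056)]:
    for b in blobs(c,col,z,150): print(col,*b)
```

```text
t 7.9 tcp [ 536.9 -227.3  225.6] yaw 8.3 -> shift mm [445.4  42.2  -0.8] roll 20.3
blue [ 536.3 -226. ] [53.7 54.7] 8.2 [284. 180.]
red [ 556.9 -365.2] [44.5 62.1] 7.9 [284. 307.]
green [515.5 -86.6] [44.2 44. ] 8.3 [283.  27.]
yellow [ 525.3 -154.4] [43.9 44.2] 8.3 [284. 109.]
```

View pics/w5.png

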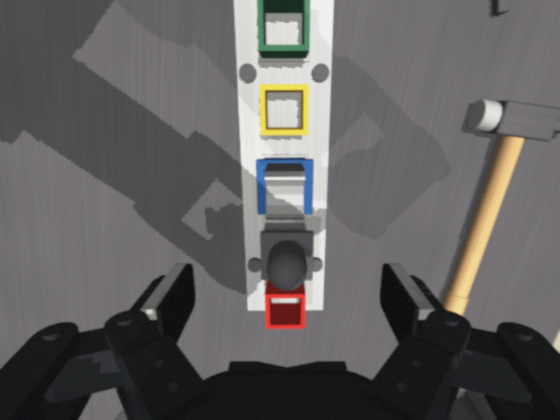

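The swage stands flat on the blue socket, with the collar fitted at (536.3,-226.0), yaw 8.2°. Next is the red hot-cut.

Call:
{"name": "step_arm", "arguments": {"moves": [{"tx":0.02,"ty":0.002,"tz":0,"roll":0},{"tx":0.055,"ty":0.005,"tz":0,"roll":0},{"tx":0.09,"ty":0.008,"tz":0,"roll":0},{"tx":0.125,"ty":0.012,"tz":0,"roll":0},{"tx":0.16,"ty":0.015,"tz":0,"roll":0}]}}

```text
time: 8.32
eef_pos: [0.5273, -0.0648, 0.2218]
orientation: [[-0.143, 0.99, -0.002], [0.99, 0.143, 0.001], [0.001, -0.002, -1.0]]
ft_force: [0.4, 0.2, 0.5]
opening: 0.0852
```

Call:
{"name": "step_arm", "arguments": {"moves": [{"tx":0.035,"ty":0.003,"tz":0,"roll":0},{"tx":0.07,"ty":0.006,"tz":0,"roll":0},{"tx":0.105,"ty":0.01,"tz":0,"roll":0},{"tx":0.14,"ty":0.013,"tz":0,"roll":0},{"tx":0.175,"ty":0.016,"tz":0,"roll":0}]}}

```text
time: 8.73
eef_pos: [0.5178, 0.1108, 0.2219]
orientation: [[-0.144, 0.99, -0.002], [0.99, 0.144, 0.0], [0.0, -0.002, -1.0]]
ft_force: [1.0, 0.6, 0.3]
opening: 0.0855
```

Call:
{"name": "step_arm", "arguments": {"moves": [{"tx":0.035,"ty":0.003,"tz":0,"roll":4},{"tx":0.07,"ty":0.006,"tz":0,"roll":9},{"tx":0.095,"ty":0.009,"tz":0,"roll":14},{"tx":0.11,"ty":0.011,"tz":0,"roll":18},{"tx":0.11,"ty":0.011,"tz":0,"roll":20.3}]}}

```text
time: 9.15
eef_pos: [0.5127, 0.2223, 0.2216]
orientation: [[0.208, 0.978, -0.003], [0.978, -0.208, 0.0], [-0.0, -0.003, -1.0]]
ft_force: [-0.9, -0.8, 0.9]
opening: 0.0848
```

Run:
```python
from h import *
for i in range(3): env.capture("wrist")
c=env.capture("wrist")
go(.5143,.2198,.075,-12)
for col,z in [('red',.064),('green',.064),('yellow',.064)]:
    for b in blobs(c,col,z,150): print(col,*b)
```

```text
t 9.35 tcp [513.4 219.2 222.3] yaw -12.0 -> shift mm [  0.9   1.  147.3] roll 0.0
red [514.  219.6] [54.9 55.4] 78.0 [288. 186.]
green [521.1 360.2] [46.1 54.6] 78.4 [262.  33.]
yellow [533.9  63.8] [16.8 41.3] 8.6 [335. 321.]
```

Call:
{"name": "step_arm", "arguments": {"moves": [{"tx":0.0005,"ty":0.001,"tz":0.02,"roll":0},{"tx":0.0005,"ty":0.001,"tz":0.055,"roll":0},{"tx":0.0005,"ty":0.001,"tz":0.09,"roll":0},{"tx":0.0005,"ty":0.001,"tz":0.12,"roll":0},{"tx":0.0005,"ty":0.001,"tz":0.14,"roll":0}]}}

```text
time: 9.77
eef_pos: [0.5135, 0.2187, 0.0802]
orientation: [[0.208, 0.978, -0.004], [0.978, -0.208, -0.001], [-0.002, -0.004, -1.0]]
ft_force: [0.4, -0.6, -0.3]
opening: 0.0855
```

Call:
{"name": "step_arm", "arguments": {"moves": [{"tx":0,"ty":0,"tz":0.005,"roll":0},{"tx":0,"ty":0,"tz":0.008,"roll":0},{"tx":0,"ty":0,"tz":0.008,"roll":0}]}}

```text
time: 10.02
eef_pos: [0.5152, 0.2195, 0.0758]
orientation: [[0.208, 0.978, 0.001], [0.978, -0.208, 0.0], [0.0, 0.001, -1.0]]
ft_force: [0.4, 0.4, -0.0]
opening: 0.0851
```

Call:
{"name": "step_arm", "arguments": {"moves": [{"tx":0,"ty":0,"tz":0,"roll":0},{"tx":0,"ty":0,"tz":0,"roll":0},{"tx":0,"ty":0,"tz":0,"roll":0},{"tx":0,"ty":0,"tz":0,"roll":0},{"tx":0,"ty":0,"tz":0,"roll":0}], "grip": 0.01, "newtons": 70}}

```text
time: 10.43
eef_pos: [0.5147, 0.2199, 0.0758]
orientation: [[0.208, 0.978, 0.0], [0.978, -0.208, 0.0], [0.0, 0.0, -1.0]]
ft_force: [-19.0, 3.6, 16.0]
opening: 0.0252
```

Call:
{"name": "step_arm", "arguments": {"moves": [{"tx":0,"ty":0,"tz":0,"roll":0},{"tx":0,"ty":0,"tz":0,"roll":0},{"tx":0,"ty":0,"tz":0,"roll":0}]}}

```text
time: 10.68
eef_pos: [0.5147, 0.2199, 0.076]
orientation: [[0.208, 0.978, 0.0], [0.978, -0.208, 0.0], [0.0, 0.0, -1.0]]
ft_force: [-2.2, 0.2, 5.0]
opening: 0.023
```

Call:
{"name": "step_arm", "arguments": {"moves": [{"tx":0,"ty":0,"tz":-0.02,"roll":0},{"tx":0,"ty":0,"tz":-0.055,"roll":0},{"tx":0,"ty":0,"tz":-0.09,"roll":0},{"tx":0,"ty":0,"tz":-0.125,"roll":0},{"tx":0,"ty":0,"tz":-0.15,"roll":0}]}}

```text
time: 11.1
eef_pos: [0.5146, 0.2198, 0.2275]
orientation: [[0.208, 0.978, 0.001], [0.978, -0.208, 0.0], [0.0, 0.001, -1.0]]
ft_force: [0.9, -0.1, -7.1]
opening: 0.0223
```

Run:
```python
from h import *
go(.5577,-.3725,.225,8.2)
```

```text
t 11.1 tcp [514.6 219.8 227.5] yaw -12.0 -> shift mm [-570.4  165.4    2.4] roll -20.2
```

Call:
{"name": "step_arm", "arguments": {"moves": [{"tx":-0.02,"ty":0.006,"tz":0,"roll":0},{"tx":-0.052,"ty":0.015,"tz":0,"roll":0},{"tx":-0.086,"ty":0.025,"tz":0,"roll":0},{"tx":-0.12,"ty":0.035,"tz":0,"roll":0},{"tx":-0.154,"ty":0.045,"tz":0,"roll":0}]}}

```text
time: 11.52
eef_pos: [0.5259, 0.0585, 0.2242]
orientation: [[0.208, 0.978, -0.003], [0.978, -0.208, 0.0], [-0.0, -0.003, -1.0]]
ft_force: [1.8, 0.9, -7.7]
opening: 0.0229
```

Call:
{"name": "step_arm", "arguments": {"moves": [{"tx":-0.034,"ty":0.01,"tz":0,"roll":0},{"tx":-0.068,"ty":0.02,"tz":0,"roll":0},{"tx":-0.1,"ty":0.029,"tz":0,"roll":0},{"tx":-0.134,"ty":0.039,"tz":0,"roll":0},{"tx":-0.168,"ty":0.049,"tz":0,"roll":0}]}}

```text
time: 11.93
eef_pos: [0.5389, -0.1161, 0.2241]
orientation: [[0.208, 0.978, -0.003], [0.978, -0.208, 0.001], [0.001, -0.003, -1.0]]
ft_force: [0.5, 0.1, -6.6]
opening: 0.0231
```

Call:
{"name": "step_arm", "arguments": {"moves": [{"tx":-0.034,"ty":0.01,"tz":0,"roll":0},{"tx":-0.068,"ty":0.02,"tz":0,"roll":-2},{"tx":-0.1,"ty":0.029,"tz":0,"roll":-5},{"tx":-0.134,"ty":0.039,"tz":0,"roll":-8},{"tx":-0.16,"ty":0.046,"tz":0,"roll":-11}]}}

```text
time: 12.35
eef_pos: [0.5507, -0.2832, 0.2236]
orientation: [[0.016, 1.0, -0.003], [1.0, -0.016, 0.001], [0.001, -0.003, -1.0]]
ft_force: [0.8, 0.8, -7.6]
opening: 0.0221
```

Run:
```python
from h import *
for i in range(2): env.capture("wrist")
c=env.capture("wrist")
go(.5577,-.3725,.225,8.2)
for col,z in [('blue',.064),('red',.056),('green',.056),('yellow',.056)]:
    for b in blobs(c,col,z,150): print(col,*b)
```

```text
t 12.5 tcp [ 550.6 -282.5  223.2] yaw -1.2 -> shift mm [-89.9   9.   -2. ] roll -9.4
blue [ 512.9 -229.6] [ 5.1 52.4] 8.1 [245. 134.]
blue [ 558.7 -223.2] [ 9.4 53.4] 8.2 [295. 125.]
red [ 549.3 -332.8] [ 63.6 110.2] 88.9 [287. 227.]
yellow [ 526.  -155.8] [44.  48.2] 8.5 [256.  45.]
```

Call:
{"name": "step_arm", "arguments": {"moves": [{"tx":-0.03,"ty":0.003,"tz":0,"roll":-2},{"tx":-0.06,"ty":0.006,"tz":0,"roll":-5},{"tx":-0.08,"ty":0.008,"tz":0,"roll":-8},{"tx":-0.0895,"ty":0.009,"tz":0,"roll":-9.4},{"tx":-0.0895,"ty":0.009,"tz":0,"roll":-9.4}]}}

```text
time: 12.92
eef_pos: [0.5584, -0.3715, 0.2235]
orientation: [[-0.145, 0.989, -0.002], [0.989, 0.145, 0.002], [0.002, -0.002, -1.0]]
ft_force: [-0.1, 0.6, -7.4]
opening: 0.0227
```

Call:
{"name": "step_arm", "arguments": {"moves": [{"tx":0,"ty":0,"tz":0.015,"roll":0},{"tx":0,"ty":0,"tz":0.035,"roll":0},{"tx":0,"ty":0,"tz":0.055,"roll":0},{"tx":0,"ty":0,"tz":0.07,"roll":0},{"tx":0,"ty":0,"tz":0.08,"roll":0}]}}

```text
time: 13.33
eef_pos: [0.5583, -0.3682, 0.1429]
orientation: [[-0.146, 0.989, -0.003], [0.989, 0.146, 0.003], [0.004, -0.003, -1.0]]
ft_force: [-0.5, 1.1, -8.3]
opening: 0.023
```

Run:
```python
from h import *
c=env.capture("scene"); c=env.capture("scene"); f=c["frame"]; k=cv2.resize(f[215:375,150:300],None,fx=4,fy=3.7,interpolation=cv2.INTER_CUBIC); cv2.imwrite("pics/s2.png",k)
go(.5576,-.3724,.076,8.2)
```

```text
t 13.43 tcp [ 558.3 -368.7  143.2] yaw 8.4 -> shift mm [-3.8 -1.  67.2] roll 0.2
```

View pics/s2.png

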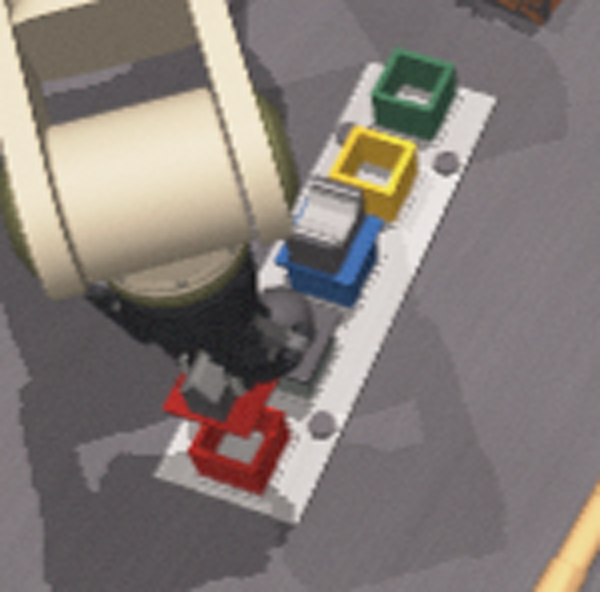

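The crop shows the swage flat on blue and the hot-cut over the red socket at (240,440). I'll correct the 3.8 mm offset along the row and lower it.

Call:
{"name": "step_arm", "arguments": {"moves": [{"tx":-0.003,"ty":-0.001,"tz":0.005,"roll":0},{"tx":-0.0035,"ty":-0.001,"tz":0.015,"roll":0},{"tx":-0.0035,"ty":-0.001,"tz":0.027,"roll":0},{"tx":-0.0035,"ty":-0.001,"tz":0.039,"roll":0},{"tx":-0.0035,"ty":-0.001,"tz":0.05,"roll":0}]}}

```text
time: 13.85
eef_pos: [0.5583, -0.3742, 0.0948]
orientation: [[-0.145, 0.989, 0.0], [0.989, 0.145, -0.0], [-0.0, 0.0, -1.0]]
ft_force: [-0.1, -0.4, -7.0]
opening: 0.0227
```

Call:
{"name": "step_arm", "arguments": {"moves": [{"tx":0,"ty":0,"tz":0.004,"roll":0},{"tx":0,"ty":0,"tz":0.008,"roll":0},{"tx":0,"ty":0,"tz":0.012,"roll":0},{"tx":0,"ty":0,"tz":0.013,"roll":0},{"tx":0,"ty":0,"tz":0.013,"roll":0}]}}

```text
time: 14.27
eef_pos: [0.5584, -0.3741, 0.0824]
orientation: [[-0.146, 0.989, 0.0], [0.989, 0.146, -0.0], [-0.0, 0.0, -1.0]]
ft_force: [-0.5, 0.5, -7.6]
opening: 0.0227
```

Run:
```python
from h import *
go(.5576,-.3724,.076,8.2); print(env.read_state()['ft_force'])
```

```text
t 14.27 tcp [ 558.4 -374.1   82.4] yaw 8.4 -> shift mm [ 1.8 -0.5  6.4] roll 0.2
[-0.50206495  0.47169001 -7.58001322]
```

Call:
{"name": "step_arm", "arguments": {"moves": [{"tx":0.0015,"ty":0,"tz":0.002,"roll":0},{"tx":0.0015,"ty":0,"tz":0.004,"roll":0},{"tx":0.0015,"ty":0,"tz":0.0055,"roll":0},{"tx":0.0015,"ty":0,"tz":0.007,"roll":0},{"tx":0.0015,"ty":0,"tz":0.007,"roll":0}]}}

```text
time: 14.68
eef_pos: [0.5582, -0.3725, 0.0761]
orientation: [[-0.146, 0.989, 0.0], [0.989, 0.146, -0.0], [-0.0, 0.0, -1.0]]
ft_force: [-1.6, 3.3, -0.7]
opening: 0.0227
```

Seated: the load has gone from -7.6 to -0.7 N, at the same 76 mm height as in the block. I'll press slightly, release and rise.

Call:
{"name": "step_arm", "arguments": {"moves": [{"tx":0,"ty":0,"tz":0.0005,"roll":0},{"tx":0,"ty":0,"tz":0.0005,"roll":0}]}}

```text
time: 14.85
eef_pos: [0.5581, -0.3726, 0.076]
orientation: [[-0.146, 0.989, 0.001], [0.989, 0.146, -0.001], [-0.001, 0.001, -1.0]]
ft_force: [-4.5, 4.0, 5.4]
opening: 0.023
```

Call:
{"name": "step_arm", "arguments": {"moves": [{"tx":0,"ty":0,"tz":0,"roll":0},{"tx":0,"ty":0,"tz":0,"roll":0},{"tx":0,"ty":0,"tz":0,"roll":0},{"tx":0,"ty":0,"tz":0,"roll":0},{"tx":0,"ty":0,"tz":0,"roll":0}], "grip": 0.085}}

```text
time: 15.27
eef_pos: [0.5582, -0.3727, 0.0749]
orientation: [[-0.146, 0.989, 0.0], [0.989, 0.146, -0.0], [-0.0, 0.0, -1.0]]
ft_force: [-0.7, 0.2, -0.3]
opening: 0.0812
```

Call:
{"name": "step_arm", "arguments": {"moves": [{"tx":0,"ty":0,"tz":-0.015,"roll":0},{"tx":0,"ty":0,"tz":-0.05,"roll":0},{"tx":0,"ty":0,"tz":-0.085,"roll":0},{"tx":0,"ty":0,"tz":-0.12,"roll":0},{"tx":0,"ty":0,"tz":-0.15,"roll":0}]}}

```text
time: 15.68
eef_pos: [0.5582, -0.3727, 0.2276]
orientation: [[-0.146, 0.989, 0.002], [0.989, 0.146, -0.001], [-0.002, 0.001, -1.0]]
ft_force: [0.5, -0.7, -0.1]
opening: 0.0851
```

Run:
```python
from h import *
for i in range(2): env.capture("wrist")
c=env.capture("wrist")
go(.5154,.067,.225,7)
for col,z in [('blue',.064),('red',.064)]:
    for b in blobs(c,col,z,150): print(col,*b)
```

```text
t 15.83 tcp [ 558.7 -373.1  227.6] yaw 8.4 -> shift mm [441.7  21.4   0.7] roll 1.4
blue [ 537.8 -234.4] [53.6 43.9] 8.4 [284.  34.]
red [ 541.1 -579.9] [111.5  55. ] 18.2 [247. 355.]
red [ 558.5 -372.6] [55.  55.2] 8.2 [285. 182.]
```

The red collar is flat and centred at (558.5,-372.6). On to the yellow fuller.

Call:
{"name": "step_arm", "arguments": {"moves": [{"tx":0.02,"ty":0.001,"tz":0,"roll":0},{"tx":0.055,"ty":0.003,"tz":0,"roll":0},{"tx":0.09,"ty":0.004,"tz":0,"roll":0},{"tx":0.125,"ty":0.006,"tz":0,"roll":0},{"tx":0.16,"ty":0.008,"tz":0,"roll":0}]}}

```text
time: 16.25
eef_pos: [0.5418, -0.2114, 0.2233]
orientation: [[-0.145, 0.989, -0.002], [0.989, 0.145, 0.001], [0.002, -0.002, -1.0]]
ft_force: [0.9, -0.0, 0.5]
opening: 0.0852
```

Call:
{"name": "step_arm", "arguments": {"moves": [{"tx":0.035,"ty":0.002,"tz":0,"roll":0},{"tx":0.07,"ty":0.003,"tz":0,"roll":0},{"tx":0.105,"ty":0.005,"tz":0,"roll":0},{"tx":0.14,"ty":0.007,"tz":0,"roll":0},{"tx":0.175,"ty":0.008,"tz":0,"roll":0}]}}

```text
time: 16.67
eef_pos: [0.5242, -0.0371, 0.2236]
orientation: [[-0.146, 0.989, -0.002], [0.989, 0.146, 0.001], [0.001, -0.002, -1.0]]
ft_force: [1.3, -0.1, -0.2]
opening: 0.0848
```

Call:
{"name": "step_arm", "arguments": {"moves": [{"tx":0.035,"ty":0.002,"tz":0,"roll":0},{"tx":0.07,"ty":0.004,"tz":0,"roll":0},{"tx":0.095,"ty":0.005,"tz":0,"roll":0},{"tx":0.106,"ty":0.005,"tz":0,"roll":1.4},{"tx":0.106,"ty":0.005,"tz":0,"roll":1.4}]}}

```text
time: 17.08
eef_pos: [0.5136, 0.069, 0.2238]
orientation: [[-0.124, 0.992, -0.002], [0.992, 0.124, 0.001], [0.001, -0.002, -1.0]]
ft_force: [-0.9, -0.5, -0.2]
opening: 0.0849
```

Run:
```python
from h import *
for i in range(3): env.capture("wrist")
c=env.capture("wrist"); cv2.imwrite("pics/w6.png",c["frame"])
m=mask(c['frame'],'yellow'); k=np.argwhere(m)[:,::-1]
k=k[(k[:,1]>100)]
w=ray(c,k,.064)[:,:2]*1000; print(cv2.minAreaRect(np.float32(w)),len(w))
go(.5154,.067,.076,7)
for b in blobs(c,'yellow',.064,100): print(*b)
```

```text
((522.1474609375, -23.643638610839844), (57.46506118774414, 240.42149353027344), 4.799161911010742) 1732
t 17.28 tcp [514.6  65.8 224.3] yaw 6.9 -> shift mm [  1.1   1.  148.3] roll -0.1
[ 523.6 -127.9] [27.1 43.6] 86.1 [275. 355.]
[514.   67.8] [55.1 54.5] 8.5 [289. 180.]
```

View pics/w6.png

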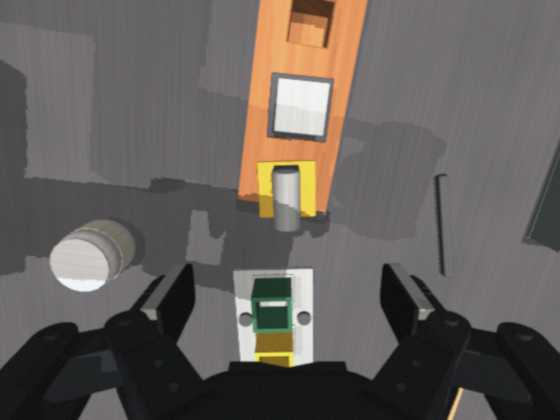

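The fuller's collar is at (289,189), fitted at (514.0,67.8), yaw 8.5°. The flat stake at (303,107) is undisturbed.

Call:
{"name": "step_arm", "arguments": {"moves": [{"tx":0.002,"ty":0,"tz":0.02,"roll":-1.5},{"tx":0.002,"ty":0,"tz":0.055,"roll":-1.5},{"tx":0.002,"ty":0,"tz":0.09,"roll":-1.5},{"tx":0.002,"ty":0,"tz":0.12,"roll":-1.5},{"tx":0.002,"ty":0,"tz":0.14,"roll":-1.5}]}}

```text
time: 17.7
eef_pos: [0.5133, 0.0677, 0.0819]
orientation: [[-0.146, 0.989, -0.003], [0.989, 0.146, 0.0], [0.001, -0.003, -1.0]]
ft_force: [0.9, 0.2, 0.0]
opening: 0.0849
```

Call:
{"name": "step_arm", "arguments": {"moves": [{"tx":0,"ty":0,"tz":0.005,"roll":0},{"tx":0,"ty":0,"tz":0.008,"roll":0},{"tx":0,"ty":0,"tz":0.008,"roll":0}]}}

```text
time: 17.95
eef_pos: [0.5148, 0.0681, 0.0772]
orientation: [[-0.147, 0.989, 0.001], [0.989, 0.147, -0.0], [-0.0, 0.001, -1.0]]
ft_force: [-0.0, -0.7, 0.8]
opening: 0.085
```

Call:
{"name": "step_arm", "arguments": {"moves": [{"tx":0,"ty":0,"tz":0,"roll":0},{"tx":0,"ty":0,"tz":0,"roll":0},{"tx":0,"ty":0,"tz":0,"roll":0},{"tx":0,"ty":0,"tz":0,"roll":0},{"tx":0,"ty":0,"tz":0,"roll":0}], "grip": 0.01, "newtons": 70}}

```text
time: 18.37
eef_pos: [0.5142, 0.0688, 0.0773]
orientation: [[-0.148, 0.989, 0.0], [0.989, 0.148, -0.0], [-0.0, 0.0, -1.0]]
ft_force: [-22.3, -3.4, 18.8]
opening: 0.025
```

Call:
{"name": "step_arm", "arguments": {"moves": [{"tx":0,"ty":0,"tz":0,"roll":0},{"tx":0,"ty":0,"tz":0,"roll":0},{"tx":0,"ty":0,"tz":0,"roll":0}]}}

```text
time: 18.62
eef_pos: [0.5142, 0.0688, 0.0774]
orientation: [[-0.148, 0.989, 0.0], [0.989, 0.148, -0.0], [-0.0, 0.0, -1.0]]
ft_force: [-3.2, -0.5, 6.2]
opening: 0.0229
```

Call:
{"name": "step_arm", "arguments": {"moves": [{"tx":0,"ty":0,"tz":-0.02,"roll":0},{"tx":0,"ty":0,"tz":-0.055,"roll":0},{"tx":0,"ty":0,"tz":-0.09,"roll":0},{"tx":0,"ty":0,"tz":-0.125,"roll":0},{"tx":0,"ty":0,"tz":-0.15,"roll":0}]}}

```text
time: 19.03
eef_pos: [0.514, 0.0689, 0.2289]
orientation: [[-0.148, 0.989, 0.001], [0.989, 0.148, -0.0], [-0.0, 0.001, -1.0]]
ft_force: [0.9, -0.5, -7.6]
opening: 0.023
```

Call:
{"name": "step_arm", "arguments": {"moves": [{"tx":-0.02,"ty":-0.002,"tz":0,"roll":0},{"tx":-0.055,"ty":-0.005,"tz":0,"roll":0},{"tx":-0.09,"ty":-0.009,"tz":0,"roll":0},{"tx":-0.12,"ty":-0.012,"tz":0,"roll":0},{"tx":-0.14,"ty":-0.014,"tz":0,"roll":0}]}}

```text
time: 19.45
eef_pos: [0.5204, -0.0741, 0.2256]
orientation: [[-0.146, 0.989, -0.003], [0.989, 0.146, 0.0], [0.001, -0.003, -1.0]]
ft_force: [-0.2, -0.0, -8.4]
opening: 0.0228
```

Run:
```python
from h import *
for i in range(3): env.capture("wrist")
c=env.capture("wrist")
go(.5256,-.1526,.0774,8.2)
for col,z in [('blue',.064),('yellow',.056),('green',.056)]:
    for b in blobs(c,col,z,150): print(col,*b)
```

```text
t 19.65 tcp [520.5 -71.6 225.7] yaw 8.4 -> shift mm [-81.1  -6.5 148.2] roll 0.2
yellow [540.1 -96.7] [ 41.4 101. ] 74.5 [304. 218.]
green [513.4 -71. ] [43.4 37. ] 8.3 [281. 186.]
```

Call:
{"name": "step_arm", "arguments": {"moves": [{"tx":-0.03,"ty":-0.002,"tz":0,"roll":0},{"tx":-0.055,"ty":-0.005,"tz":0,"roll":0},{"tx":-0.074,"ty":-0.006,"tz":0,"roll":0},{"tx":-0.08,"ty":-0.006,"tz":0,"roll":0},{"tx":-0.08,"ty":-0.006,"tz":0,"roll":0}]}}

```text
time: 20.07
eef_pos: [0.5269, -0.1519, 0.2261]
orientation: [[-0.147, 0.989, -0.001], [0.989, 0.147, 0.001], [0.001, -0.001, -1.0]]
ft_force: [0.4, 0.9, -7.4]
opening: 0.0227
```

Call:
{"name": "step_arm", "arguments": {"moves": [{"tx":0,"ty":0,"tz":0.015,"roll":0},{"tx":0,"ty":0,"tz":0.035,"roll":0},{"tx":0,"ty":0,"tz":0.055,"roll":0},{"tx":0,"ty":0,"tz":0.075,"roll":0},{"tx":0,"ty":0,"tz":0.08,"roll":0}]}}

```text
time: 20.48
eef_pos: [0.5255, -0.1492, 0.1438]
orientation: [[-0.149, 0.989, -0.006], [0.989, 0.149, 0.004], [0.004, -0.005, -1.0]]
ft_force: [-1.3, 1.5, -8.4]
opening: 0.0229
```

Call:
{"name": "step_arm", "arguments": {"moves": [{"tx":0,"ty":0,"tz":0,"roll":0},{"tx":0,"ty":0,"tz":0,"roll":0}]}}

```text
time: 20.65
eef_pos: [0.5274, -0.151, 0.1476]
orientation: [[-0.149, 0.989, 0.001], [0.989, 0.149, -0.0], [-0.0, 0.001, -1.0]]
ft_force: [0.2, -0.1, -8.3]
opening: 0.0227
```

Run:
```python
from h import *
go(.5256,-.1526,.0774,8.2)
```

```text
t 20.65 tcp [ 527.4 -151.   147.6] yaw 8.5 -> shift mm [-1.3 -2.1 70.2] roll 0.3
```

Call:
{"name": "step_arm", "arguments": {"moves": [{"tx":-0.001,"ty":-0.002,"tz":0.01,"roll":0},{"tx":-0.001,"ty":-0.002,"tz":0.022,"roll":0},{"tx":-0.001,"ty":-0.002,"tz":0.034,"roll":0},{"tx":-0.001,"ty":-0.002,"tz":0.044,"roll":0},{"tx":-0.001,"ty":-0.002,"tz":0.053,"roll":0}]}}

```text
time: 21.07
eef_pos: [0.5257, -0.153, 0.0942]
orientation: [[-0.148, 0.989, 0.002], [0.989, 0.148, -0.001], [-0.001, 0.002, -1.0]]
ft_force: [-0.4, 1.2, -8.0]
opening: 0.0228
```

Call:
{"name": "step_arm", "arguments": {"moves": [{"tx":0,"ty":0,"tz":0.004,"roll":0},{"tx":0,"ty":0,"tz":0.008,"roll":0},{"tx":0,"ty":0,"tz":0.011,"roll":0},{"tx":0,"ty":0,"tz":0.012,"roll":0},{"tx":0,"ty":0,"tz":0.012,"roll":0}]}}

```text
time: 21.48
eef_pos: [0.5253, -0.1531, 0.0819]
orientation: [[-0.147, 0.989, 0.0], [0.989, 0.147, -0.0], [-0.0, 0.0, -1.0]]
ft_force: [0.1, 0.1, -7.5]
opening: 0.0224
```

Run:
```python
from h import *
go(.5256,-.1526,.0774,8.2); print(env.read_state()['ft_force'])
```

```text
t 21.48 tcp [ 525.3 -153.1   81.9] yaw 8.5 -> shift mm [0.4 0.4 4.5] roll 0.3
[ 0.11380012  0.08055854 -7.51118607]
```

Call:
{"name": "step_arm", "arguments": {"moves": [{"tx":0,"ty":0,"tz":0.002,"roll":0},{"tx":0,"ty":0,"tz":0.0035,"roll":0},{"tx":0,"ty":0,"tz":0.0045,"roll":0},{"tx":0,"ty":0,"tz":0.0052,"roll":0},{"tx":0,"ty":0,"tz":0.0052,"roll":0}]}}

```text
time: 21.9
eef_pos: [0.5252, -0.1531, 0.0775]
orientation: [[-0.148, 0.989, 0.001], [0.989, 0.148, -0.001], [-0.001, 0.001, -1.0]]
ft_force: [-3.1, 1.5, 3.9]
opening: 0.0227
```

Seated: +3.9 N at 77.5 mm, the same height as in the block. Release and rise, then travel toward green.

Call:
{"name": "step_arm", "arguments": {"moves": [{"tx":0,"ty":0,"tz":0,"roll":0},{"tx":0,"ty":0,"tz":0,"roll":0},{"tx":0,"ty":0,"tz":0,"roll":0},{"tx":0,"ty":0,"tz":0,"roll":0},{"tx":0,"ty":0,"tz":0,"roll":0}], "grip": 0.085}}

```text
time: 22.32
eef_pos: [0.5254, -0.1532, 0.0767]
orientation: [[-0.148, 0.989, 0.001], [0.989, 0.148, -0.0], [-0.0, 0.0, -1.0]]
ft_force: [0.3, 0.1, -0.7]
opening: 0.0815
```

Call:
{"name": "step_arm", "arguments": {"moves": [{"tx":0,"ty":0,"tz":-0.015,"roll":0},{"tx":0,"ty":0,"tz":-0.05,"roll":0},{"tx":0,"ty":0,"tz":-0.085,"roll":0},{"tx":0,"ty":0,"tz":-0.12,"roll":0},{"tx":0,"ty":0,"tz":-0.15,"roll":0}]}}

```text
time: 22.73
eef_pos: [0.5252, -0.1531, 0.2292]
orientation: [[-0.148, 0.989, 0.002], [0.989, 0.148, -0.001], [-0.001, 0.001, -1.0]]
ft_force: [0.8, -0.0, 0.1]
opening: 0.0851
```

Run:
```python
from h import *
for i in range(2): env.capture("wrist")
c=env.capture("wrist")
go(.522,.365,.225,-9.7)
for col,z in [('blue',.064),('yellow',.064),('green',.056)]:
    for b in blobs(c,col,z,150): print(col,*b)
```

```text
t 22.88 tcp [ 525.8 -153.4  228.7] yaw 8.5 -> shift mm [513.3  72.7   2.4] roll 18.2
blue [ 535.4 -220.5] [52.9 64.8] 8.2 [284. 246.]
yellow [ 525.3 -153.1] [53.3 54.3] 8.4 [288. 178.]
green [514.6 -81.1] [43.8 42.9] 8.4 [284. 110.]
```

Yellow is flat and centred. Now the green cone.

Call:
{"name": "step_arm", "arguments": {"moves": [{"tx":0.02,"ty":0.003,"tz":0,"roll":0},{"tx":0.055,"ty":0.008,"tz":0,"roll":0},{"tx":0.09,"ty":0.013,"tz":0,"roll":0},{"tx":0.125,"ty":0.018,"tz":0,"roll":0},{"tx":0.16,"ty":0.023,"tz":0,"roll":0}]}}

```text
time: 23.3
eef_pos: [0.5236, 0.0101, 0.2251]
orientation: [[-0.147, 0.989, -0.003], [0.989, 0.147, 0.001], [0.001, -0.002, -1.0]]
ft_force: [-0.0, -0.2, 0.7]
opening: 0.0848
```

Call:
{"name": "step_arm", "arguments": {"moves": [{"tx":0.036,"ty":0.005,"tz":0,"roll":0},{"tx":0.072,"ty":0.01,"tz":0,"roll":0},{"tx":0.108,"ty":0.015,"tz":0,"roll":0},{"tx":0.144,"ty":0.02,"tz":0,"roll":0},{"tx":0.18,"ty":0.025,"tz":0,"roll":0}]}}

```text
time: 23.72
eef_pos: [0.5217, 0.192, 0.2251]
orientation: [[-0.147, 0.989, -0.003], [0.989, 0.147, -0.0], [-0.0, -0.003, -1.0]]
ft_force: [0.6, -0.6, -0.8]
opening: 0.0852
```

Call:
{"name": "step_arm", "arguments": {"moves": [{"tx":0.036,"ty":0.005,"tz":0,"roll":3},{"tx":0.075,"ty":0.01,"tz":0,"roll":7},{"tx":0.11,"ty":0.015,"tz":0,"roll":11},{"tx":0.14,"ty":0.02,"tz":0,"roll":15},{"tx":0.172,"ty":0.024,"tz":0,"roll":18}]}}

```text
time: 24.13
eef_pos: [0.5202, 0.3655, 0.2247]
orientation: [[0.169, 0.986, -0.002], [0.986, -0.169, -0.001], [-0.002, -0.002, -1.0]]
ft_force: [1.0, -0.6, 0.4]
opening: 0.0854
```

Run:
```python
from h import *
for i in range(4): env.capture("wrist")
c=env.capture("wrist"); cv2.imwrite("pics/w7.png",c["frame"])
go(.522,.366,.078,-9.7)
for b in blobs(c,'green',.064,150): print(*b)
```

```text
t 24.38 tcp [520.6 363.4 225.3] yaw -9.5 -> shift mm [  3.    1.2 147.3] roll 0.2
[522.3 365.8] [54.2 53.9] 80.5 [289. 185.]
```

View pics/w7.png

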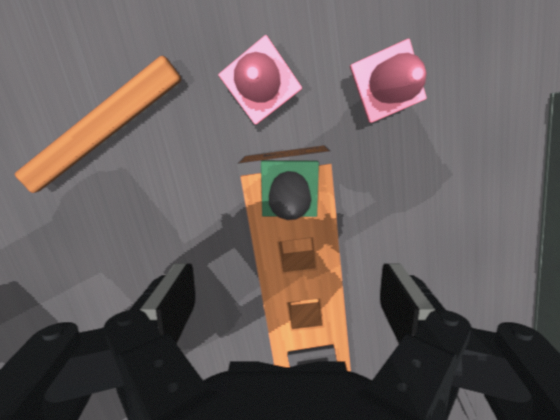

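The cone's green collar is at (290,188), fitted at (522.3,365.8). The pink decoys at (258,80) and (390,80) stand clear of the gripper. I'll grip the cone a little lower, so the pads stay on its straight part.

Call:
{"name": "step_arm", "arguments": {"moves": [{"tx":0.0025,"ty":0.0015,"tz":0.02,"roll":0},{"tx":0.0025,"ty":0.0015,"tz":0.055,"roll":0},{"tx":0.0025,"ty":0.0015,"tz":0.09,"roll":0},{"tx":0.0025,"ty":0.0015,"tz":0.125,"roll":0},{"tx":0.0025,"ty":0.0015,"tz":0.145,"roll":0}]}}

```text
time: 24.8
eef_pos: [0.5215, 0.3639, 0.0776]
orientation: [[0.167, 0.986, -0.005], [0.986, -0.167, -0.002], [-0.003, -0.005, -1.0]]
ft_force: [-0.7, 0.0, 0.3]
opening: 0.0848
```

Call:
{"name": "step_arm", "arguments": {"moves": [{"tx":0,"ty":0,"tz":0.006,"roll":0},{"tx":0,"ty":0,"tz":0.011,"roll":0},{"tx":0,"ty":0,"tz":0.011,"roll":0},{"tx":0,"ty":0,"tz":0.011,"roll":0}]}}

```text
time: 25.13
eef_pos: [0.5235, 0.3661, 0.0721]
orientation: [[0.166, 0.986, 0.002], [0.986, -0.166, 0.001], [0.001, 0.002, -1.0]]
ft_force: [0.5, -0.7, 0.1]
opening: 0.0849
```

Call:
{"name": "step_arm", "arguments": {"moves": [{"tx":0,"ty":0,"tz":0,"roll":0},{"tx":0,"ty":0,"tz":0,"roll":0},{"tx":0,"ty":0,"tz":0,"roll":0},{"tx":0,"ty":0,"tz":0,"roll":0},{"tx":0,"ty":0,"tz":0,"roll":0}], "grip": 0.02, "newtons": 80}}

```text
time: 25.55
eef_pos: [0.5226, 0.3664, 0.0716]
orientation: [[0.165, 0.986, 0.0], [0.986, -0.165, 0.0], [0.001, 0.0, -1.0]]
ft_force: [-2.2, -1.6, 7.2]
opening: 0.0357
```

Call:
{"name": "step_arm", "arguments": {"moves": [{"tx":0,"ty":0,"tz":0,"roll":0},{"tx":0,"ty":0,"tz":0,"roll":0},{"tx":0,"ty":0,"tz":0,"roll":0}]}}

```text
time: 25.8
eef_pos: [0.5226, 0.3664, 0.0716]
orientation: [[0.165, 0.986, 0.0], [0.986, -0.165, 0.0], [0.0, 0.0, -1.0]]
ft_force: [-2.3, -1.2, 6.7]
opening: 0.0364
```

Call:
{"name": "step_arm", "arguments": {"moves": [{"tx":0,"ty":0,"tz":-0.015,"roll":0},{"tx":0,"ty":0,"tz":-0.045,"roll":0},{"tx":0,"ty":0,"tz":-0.08,"roll":0},{"tx":0,"ty":0,"tz":-0.115,"roll":0},{"tx":0,"ty":0,"tz":-0.15,"roll":0}]}}

```text
time: 26.22
eef_pos: [0.5218, 0.3658, 0.2207]
orientation: [[0.165, 0.986, -0.003], [0.986, -0.165, -0.002], [-0.002, -0.003, -1.0]]
ft_force: [0.8, 1.0, -8.0]
opening: 0.036
```

Run:
```python
from h import *
c=env.capture("wrist"); c=env.capture("wrist"); c=env.capture("wrist"); cv2.imwrite("pics/w8.png",c["frame"])
go(.515,-.080,.222,8.2); s=env.read_state(); print(s['ft_force'],s['opening'])
```

```text
t 26.37 tcp [523.  366.4 221.9] yaw -9.5 -> shift mm [-441.6   65.8   -0.7] roll -17.7
[ 0.55577457 -0.02262044 -8.94239467] 0.03560613333027253
```

View pics/w8.png

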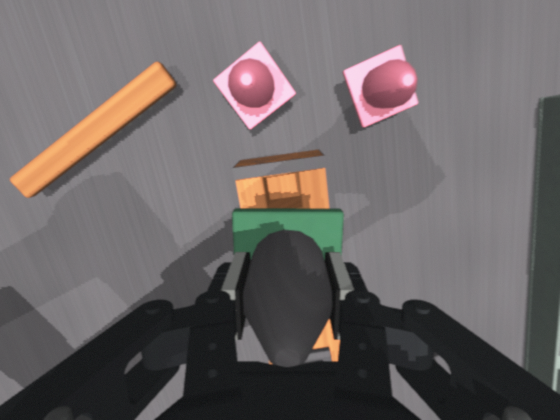

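The cone is held upright and square at (288,290). I'll carry it to green.

Call:
{"name": "step_arm", "arguments": {"moves": [{"tx":-0.02,"ty":0.003,"tz":0,"roll":0},{"tx":-0.05,"ty":0.007,"tz":0,"roll":0},{"tx":-0.085,"ty":0.012,"tz":0,"roll":0},{"tx":-0.12,"ty":0.018,"tz":0,"roll":0},{"tx":-0.155,"ty":0.023,"tz":0,"roll":0}]}}

```text
time: 26.78
eef_pos: [0.5182, 0.2079, 0.2172]
orientation: [[0.165, 0.986, -0.006], [0.986, -0.165, -0.001], [-0.002, -0.006, -1.0]]
ft_force: [0.9, -1.1, -8.7]
opening: 0.0361
```

Call:
{"name": "step_arm", "arguments": {"moves": [{"tx":-0.034,"ty":0.005,"tz":0,"roll":0},{"tx":-0.068,"ty":0.01,"tz":0,"roll":0},{"tx":-0.102,"ty":0.015,"tz":0,"roll":0},{"tx":-0.136,"ty":0.02,"tz":0,"roll":0},{"tx":-0.17,"ty":0.025,"tz":0,"roll":0}]}}

```text
time: 27.2
eef_pos: [0.5146, 0.0364, 0.2176]
orientation: [[0.165, 0.986, -0.006], [0.986, -0.165, 0.001], [-0.0, -0.006, -1.0]]
ft_force: [0.9, 0.5, -7.7]
opening: 0.036
```

Call:
{"name": "step_arm", "arguments": {"moves": [{"tx":-0.034,"ty":0.005,"tz":0,"roll":-4},{"tx":-0.065,"ty":0.01,"tz":0,"roll":-9},{"tx":-0.092,"ty":0.014,"tz":0,"roll":-14},{"tx":-0.11,"ty":0.017,"tz":0,"roll":-17.7},{"tx":-0.1165,"ty":0.0175,"tz":0,"roll":-17.7}]}}

```text
time: 27.62
eef_pos: [0.5131, -0.0823, 0.2176]
orientation: [[-0.142, 0.99, -0.005], [0.99, 0.142, 0.001], [0.002, -0.005, -1.0]]
ft_force: [-0.2, 0.5, -8.6]
opening: 0.0359
```

Call:
{"name": "step_arm", "arguments": {"moves": [{"tx":0,"ty":0,"tz":0.015,"roll":0},{"tx":0,"ty":0,"tz":0.035,"roll":0},{"tx":0,"ty":0,"tz":0.055,"roll":0},{"tx":0,"ty":0,"tz":0.07,"roll":0},{"tx":0,"ty":0,"tz":0.07,"roll":0}]}}

```text
time: 28.03
eef_pos: [0.5116, -0.0785, 0.1458]
orientation: [[-0.141, 0.99, -0.01], [0.99, 0.141, 0.004], [0.005, -0.009, -1.0]]
ft_force: [-1.2, 0.4, -8.8]
opening: 0.036
```

Run:
```python
from h import *
for i in range(3): c=env.capture("wrist")
go(.515,-.080,.0716,8.2); s=env.read_state(); print(s['ft_force'],s['opening'])
for b in blobs(c,'green',.064+s['eef_pos'][2]-.0716,150): print(*b)
```

```text
t 28.18 tcp [514.3 -79.7 150.5] yaw 8.2 -> shift mm [-0.4  0.7 78.9] roll -0.0
[ 0.91562869  1.08014505 -9.38541545] 0.03544564653087479
[510.9 -55.9] [54.6 42.7] 7.3 [288. 219.]
```

Aligned within 1 mm. Lowering the 79 mm in stages.

Call:
{"name": "step_arm", "arguments": {"moves": [{"tx":0,"ty":0.0005,"tz":0.012,"roll":0},{"tx":0,"ty":0.0005,"tz":0.026,"roll":0},{"tx":0,"ty":0.0005,"tz":0.04,"roll":0},{"tx":0,"ty":0.0005,"tz":0.052,"roll":0},{"tx":0,"ty":0.0005,"tz":0.062,"roll":0}]}}

```text
time: 28.6
eef_pos: [0.5151, -0.0799, 0.0887]
orientation: [[-0.142, 0.99, 0.001], [0.99, 0.142, -0.0], [-0.0, 0.001, -1.0]]
ft_force: [-0.1, -0.7, -8.1]
opening: 0.0359
```

Call:
{"name": "step_arm", "arguments": {"moves": [{"tx":0,"ty":0,"tz":0.004,"roll":0},{"tx":0,"ty":0,"tz":0.008,"roll":0},{"tx":0,"ty":0,"tz":0.011,"roll":0},{"tx":0,"ty":0,"tz":0.012,"roll":0},{"tx":0,"ty":0,"tz":0.012,"roll":0}]}}

```text
time: 29.02
eef_pos: [0.515, -0.08, 0.0769]
orientation: [[-0.142, 0.99, 0.001], [0.99, 0.142, -0.0], [-0.0, 0.001, -1.0]]
ft_force: [0.0, 0.9, -9.5]
opening: 0.0361
```

Run:
```python
from h import *
go(.515,-.080,.0716,8.2); print(env.read_state()['ft_force'])
```

```text
t 29.02 tcp [515.  -80.   76.9] yaw 8.2 -> shift mm [ 0.  -0.   5.3] roll -0.0
[ 0.02459764  0.92950085 -9.48424036]
```

Call:
{"name": "step_arm", "arguments": {"moves": [{"tx":0,"ty":0,"tz":0.002,"roll":0},{"tx":0,"ty":0,"tz":0.004,"roll":0},{"tx":0,"ty":0,"tz":0.005,"roll":0},{"tx":0,"ty":0,"tz":0.006,"roll":0},{"tx":0,"ty":0,"tz":0.006,"roll":0}]}}

```text
time: 29.43
eef_pos: [0.5149, -0.08, 0.0716]
orientation: [[-0.142, 0.99, 0.001], [0.99, 0.142, -0.0], [-0.001, 0.001, -1.0]]
ft_force: [-3.2, 1.0, 3.5]
opening: 0.0357
```

Seated: +3.5 N at 71.6 mm. Release and rise, then check with the wrist, top and scene cameras.

Call:
{"name": "step_arm", "arguments": {"moves": [{"tx":0,"ty":0,"tz":0,"roll":0},{"tx":0,"ty":0,"tz":0,"roll":0},{"tx":0,"ty":0,"tz":0,"roll":0},{"tx":0,"ty":0,"tz":0,"roll":0},{"tx":0,"ty":0,"tz":0,"roll":0}], "grip": 0.085}}

```text
time: 29.85
eef_pos: [0.5151, -0.0801, 0.0708]
orientation: [[-0.142, 0.99, 0.001], [0.99, 0.142, -0.0], [-0.0, 0.001, -1.0]]
ft_force: [-0.2, 1.0, 0.8]
opening: 0.0851
```

Call:
{"name": "step_arm", "arguments": {"moves": [{"tx":0,"ty":0,"tz":-0.015,"roll":0},{"tx":0,"ty":0,"tz":-0.05,"roll":0},{"tx":0,"ty":0,"tz":-0.085,"roll":0},{"tx":0,"ty":0,"tz":-0.12,"roll":0},{"tx":0,"ty":0,"tz":-0.155,"roll":0}]}}

```text
time: 30.27
eef_pos: [0.5146, -0.0799, 0.2275]
orientation: [[-0.142, 0.99, 0.0], [0.99, 0.142, -0.0], [-0.0, 0.0, -1.0]]
ft_force: [0.5, -0.4, 0.3]
opening: 0.085
```

Call:
{"name": "step_arm", "arguments": {"moves": [{"tx":0.03,"ty":-0.02,"tz":-0.01,"roll":0},{"tx":0.065,"ty":-0.04,"tz":-0.02,"roll":0},{"tx":0.095,"ty":-0.06,"tz":-0.03,"roll":0},{"tx":0.12,"ty":-0.08,"tz":-0.03,"roll":0},{"tx":0.14,"ty":-0.1,"tz":-0.03,"roll":0}]}}

```text
time: 30.68
eef_pos: [0.3946, 0.0457, 0.2562]
orientation: [[-0.143, 0.99, 0.002], [0.99, 0.143, -0.0], [-0.0, 0.002, -1.0]]
ft_force: [0.9, 0.3, 0.1]
opening: 0.0851
```

Run:
```python
from h import *
for i in range(3): env.capture("wrist")
t=env.capture("top"); s=env.capture("scene")
for col in HSV:
    for b in blobs(t,col,.064,60): print(col,*b)
a=cv2.resize(t['frame'][180:265,160:445],(800,239),interpolation=cv2.INTER_CUBIC)
b=cv2.resize(s['frame'][110:360,180:400],(308,350),interpolation=cv2.INTER_CUBIC)
im=np.zeros((590,800,3),np.uint8); im[:239]=a; im[240:590,:308]=b
d=cv2.resize(s['frame'][220:355,190:290],(390,350),interpolation=cv2.INTER_CUBIC); im[240:590,400:790]=d
cv2.imwrite('pics/f1.png',im); go(0,0,0,0); print(env.read_state()['ft_force'])
```

```text
red [ 559.  -372.5] [54.4 56.1] 7.8 [423. 209.]
red [ 548.7 -665.2] [155.  107.6] 89.8 [521. 213.]
yellow [ 526.4 -154.5] [53.1 54.9] 8.0 [350. 220.]
blue [730.1 739.5] [126.5 133.4] 61.2 [ 60. 151.]
blue [795.7 667.5] [68.2 16.3] 63.3 [ 79. 132.]
blue [771.9 584.8] [ 53.2 124.7] 61.9 [105. 140.]
blue [870.  661.5] [129.   83.7] 61.1 [ 82. 110.]
green [516.2 -81.2] [50.9 51.3] 8.6 [326. 223.]
t 30.93 tcp [396.4  44.1 255.8] yaw 8.2 -> shift mm [  12.9 -398.9  255.5] roll 8.2
[ 0.53709279 -0.42066442 -0.32217239]
```

View pics/f1.png

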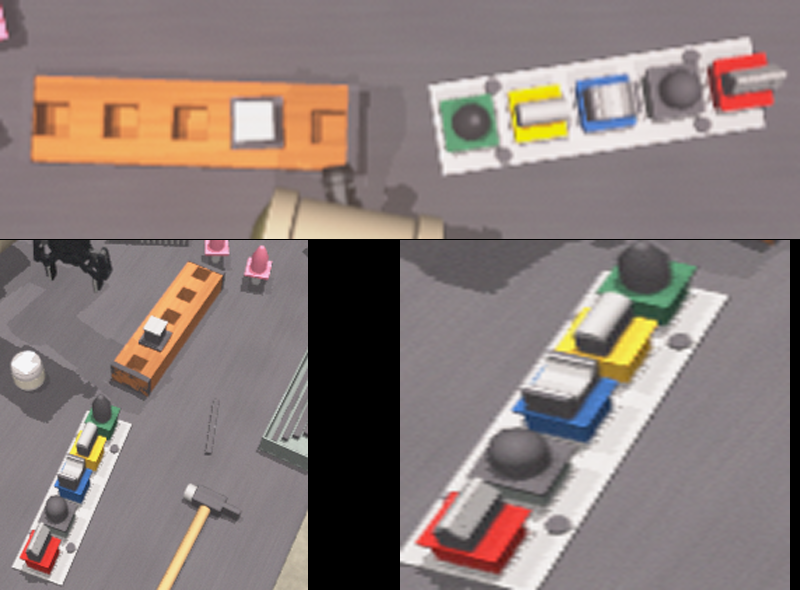

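The rack reads green, yellow, blue, ball, red, with every collar flat. The flat stake is still in the block, the pink decoys have not moved, and the arm is clear.

```bash
python3 -c "
from bench import env
print(env.job_done(), env.read_state()['time'])"
```

```text
the job is handed in; nothing more can be done
the job is handed in; nothing more can be done
```

I moved the four painted tools one at a time (blue, red, yellow, green) from the oak block into their matching sockets, and handed the job in at about 31 s of the 122 s allowed. Each was lowered until its collar met the rim, then released.

**Placement:** the last top and scene views show green, yellow, blue, ball stake and red standing upright in the rack with flat collars. Red, yellow and green collar centres fit within about 2 mm of their sockets.
- The final top-view mask missed the blue collar, so its position rests on the wrist view taken just after placing it (within 1 mm) and on the last pictures.
- Each tool met its rim within 0.2 mm of its grip height in the block, and the wrist load came off as it did.

**Left alone:** the flat stake is still in the block, the ball stake is in the grey socket, and the pink decoys have not moved.

**Forces:** wrist readings stayed under about 30 N, against the 120 N limit, peaking briefly as the jaws closed on the narrow heads. The gripper was open and clear of everything at hand-in.

**Disagreements:** none of my checks disagreed beyond 1–2 mm of calibration and settling noise.

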